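Refit the drive shaft of a food processor

ROBOT

A 7-joint arm with a two-finger parallel gripper is mounted at the origin on the work surface. World frame = base frame: x ahead of the robot, y to its left, z up, the work surface at z = 0. Lengths are in m, angles in rad, forces in N, time in s.
With the tool pointing down it reaches from about 0.4 to 0.85 m from the base axis. Payload 10.4 kg.
Tool frame: the origin (TCP) lies at the centre of the arm's flange, where the gripper is bolted on; the fingertips stand 173 mm ahead of it and the grasp point (between the pads) lies 155 mm ahead of it (manip.nose_length is the distance from the TCP to the fingertips, in m); z points along the fingers, x is the direction in which the jaws open and shut, and the axes are right-handed (so a half turn about z gives the same grasp; the last joint's range is limited). The gripper opens to 85 mm and grips with 20 to 120 N. Pads are 22 mm wide; open, the fingers measure 114 mm over their backs; the gripper's body (76 mm by 85 mm) begins 54 mm behind the grasp point. The pads swing forward as they close: fully open they stand 13 mm farther back than shut.
Start: joints at [1.197, 0.332, -0.065, 1.46, 0.022, 1.35, -0.088], TCP at [0.215, -0.587, 0.405] pointing down, gripper open.
Joint ranges: [-2.6, 2.6], [-0.5, 2.12], [-1.47, 1.34], [0.16, 2.42], [-1.27, 4.41], [0.06, 2.06], [-2.6, 2.6]. Speed limits (rad/s): [2.22, 2.22, 2.79, 2.79, 3.14, 3.14, 3.14].

INTERFACE

Orientations are given as a unit quaternion [x, y, z, w].
In Python, from workcell import status, cams, order, manip gives the robot as it stands.
- The arm moves only by the tool servo_tool, never from a script. Its argument "motion" is a list that holds one entry, the list of rows, each a list of 6 numbers: the shift along the tool's x, y, z in units of 50 mm (1.0 is 50 mm), then the turn, a rotation vector about the tool's x, y, z in units of 5 degrees (1.0 is 5 degrees). In form: [[[x, y, z, ax, ay, az], ...]]. A call has 1 to 12 rows; each row shifts and turns the pose as measured when the row begins, along the tool's axes as they then stand; what a row does not reach is not made up. A row lasts 1/10 s, in which the tool goes at most 50 mm and 8.59 degrees, less where a joint would pass 70% of its speed; a pose out of reach is approached as far as the arm can. A call is refused whole if a number of a shift passes 1 or a number of a turn 1, either way. A call with a gripper value outside its range is refused whole. "jaw" is the closure in counts, from 0 (fully open) to 255 (shut), set as the call begins (left out, the last holds). The fingers move at their own pace and stop on an object; "force" is the grip in N (left out, the last holds). Time passes only in rows, so rows that do not move let the fingers close. It gives the time, the measured TCP pose, the force and the opening at its end, in the units of the state.
- status.get_obs(): the state, without advancing time (a new reading comes with each control period).
- cams.camera(name): name is "scene" or "side" or "wrist"; returns a dict with "color" (420x560x3 uint8, red, green, blue), "vertical_fov" (degrees; the focal length in pixels is half the picture's height over the tangent of half this angle, whatever the lens; pixels are square), "cx", "cy" (the principal point, pixels), "k1" (the pictures are not rectified: a ray, as slopes to the right and down, at radius r is drawn at 1 + k1 r^2 times it, then the intrinsics apply), "extrinsics" (4x4, takes a point from camera to world coordinates). Camera axes: x right, y down, z forward; pixel columns grow to the right and rows downward; lengths in m; the calibration is good to about 2 mm. A picture is of the moment at which its call begins. There is no depth.
- order.hand_in(): hands the job in, once; it reports no verdict.
The state is a dict: "clock": time; "joint_pos": joint angles; "joint_velocities": joint speeds; "tau": joint torques, N m; "position": TCP position; "ee_rot": TCP orientation; "ft_force": force on the tool from outside, world axes, zero at the start; "torque": the same for the moment, N m; "grip_width": opening from 0.0 (shut) to 1.0 (fully open).
Only numpy, scipy, OpenCV 4.12 (cv2) and the standard library are available. Lean on these libraries where they do the work, as an engineer would, in place of code of your own. Each camera call takes 0.05 s, during which the arm holds its last target.

TASK

Take the red-handled steel drive shaft out of the blue parts caddy and refit it in the square metal drive hub on top of the white food-processor base. The fit is tight and the hub sits a little off centre, so lean the shaft clearly, let the lower edge of its foot into the bore first, feel for the wall, then straighten it and slide it gently fully home until its steel collar rests on the hub, and let go. Never press the shaft hard on the machine (keep well under 40 N), and leave all the other things where they are.

Things in the scene. Friction and masses are not known exactly. Their poses are not given: they have to be found in the camera images.
- shaft_grip (a point): the place to grip the loose drive shaft: centre of its red round handle (diameter 24 mm, 62 mm long), on its axis, 80 mm above the foot; z runs along the shaft, up from foot to handle. The shaft starts upright in one of the caddy's three sockets
- shaft_foot (a point): centre of the flat foot of the drive shaft, 80 mm below shaft_grip on the shaft's axis; z along the shaft, up towards the handle
- shaft: the loose drive shaft, 110 mm long, 0.15 to 0.3 kg: from its foot 40 mm of steel spigot of diameter 24 mm (edge of the foot chamfered by 1 mm), then a steel collar of diameter 34 mm, 8 mm thick, then the red handle. Origin at the centre of its foot, z along the shaft towards the handle
- machine: white motor base of the food processor, fixed, 200 x 240 mm, 120 mm high, origin under its centre, front panel with knob and buttons on its -x side. A square well in its top holds the drive hub: an aluminium block, 60 x 60 mm, its flat top 6 mm above the housing, with one round blind bore of diameter 25.5 mm, 45 mm deep
- seat (a point): NOMINAL middle of the bore's mouth, level with the hub's top (126 mm over the table), z up. The hub floats: at the start the real bore lies up to 5 mm off this point along the machine's x and y each, not measured. Pushed sideways with about 6 N it slides (up to 7 mm off each way) and stays; it cannot tilt, turn or sink. Home, the shaft's foot is 40 mm below this height
- caddy: fixed blue block 230 x 75 mm, 40 mm high, origin under its centre; three round sockets of diameter 30 mm, 28 mm deep, in a row along its x axis 80 mm apart (middle one at the centre). Shaft, white spindle and black key stand in them, in any order, their feet 12 mm above the table
- disc_spindle: white spindle 96 mm tall with a steel disc (diameter 56 mm) on top, loose in another caddy socket: leave it there (origin under its centre)
- key_handle: black key 97 mm tall with a yellow cross bar (50 x 14 mm) on top, loose in another caddy socket: leave it there (origin under its centre)
- bowl: clear plastic bowl of the machine, diameter 170 mm, 110 mm high, standing aside on the table: leave alone (origin under its centre)
- pepper: pepper jar with black cap, diameter 44 mm, 130 mm high: leave alone (origin under its centre)
- foil_tray: open aluminium tray 160 x 110 x 45 mm: leave alone (origin under its centre)
- sauce_cup: brown paper-board cup, diameter 64 mm, 45 mm high: leave alone (origin under its centre)
- spatula: spatula with green handle, 240 mm long, flat on the table: leave alone (origin under its centre)
There are look-alikes about, which are no part of the job. What is shaped like the shaft but green, purple or turquoise is not meant.

How it is judged:
On the way:
1. the shaft's foot has dipped below the hub's top at the bore, with the shaft leaning at least 6 degrees (z of shaft_foot in the frame of seat below -0.0003 m and horizontal distance between shaft_foot and seat below 0.02 m and angle between shaft_foot's own z axis and vertical above 0.105 rad), for 0.1 s.
At the end, for the whole second after the job is handed in: The shaft stands upright (within 3 degrees) and still in the bore of the hub, its foot at least 38 mm below the hub's top (collar down on the hub within 2 mm), within 13 mm of the nominal middle, and is released (z of shaft_foot in the frame of seat below -0.038 m and horizontal distance between shaft_foot and seat below 0.013 m and angle between shaft_foot's own z axis and vertical below 0.05 rad and linear speed of shaft below 0.01 m/s and contact force between shaft and the fingers below 0.5 N); the robot touches nothing.
It fails at once if the shaft is pressed on the machine with more than 40 N (contact force between shaft and machine above 40 N).
It fails at once if another thing is moved by more than 30 mm (distance of any of disc_spindle, key_handle, bowl, pepper, foil_tray, sauce_cup, spatula from where it was at the start of the episode above 0.03 m).
It also fails if it takes over 64 s, if anything falls off the work surface, if the arm or the gripper's body presses on something with over 40 N, if the wrist force passes 120 N, or if a joint passes its speed limit or range.

## Working session

There is one attempt and no reset: what is moved stays moved. The work goes in short steps, Python scripts to look and compute and a tool call to move; the robot and the scene stay as the last step left them, time stands still between calls to the robot, and variables do not carry over. Pictures are saved under pics/ and viewed, and the job is handed in when it is done.

Besides the shell and the picture viewer there is one more tool, called after "Request:" as a command line: name --argument value ..., lists and objects as JSON in quotes. servo_tool: Moves the arm, as the interface text tells. Its arguments: {"type":"object","properties":{"motion":{"type":"array","items":{"type":"array","items":{"type":"array","items":{"type":"number"}}}},"jaw":{"type":"number"},"force":{"type":"number"}},"required":["motion"]}

```bash
ls; mkdir -p pics; cat > h.py <<'E'
import numpy as np,cv2
from workcell import status,cams,order,manip
from scipy.spatial.transform import Rotation as R
def snap(n,fn):
    c=cams.camera(n); cv2.imwrite('pics/'+fn,c['color'][:,:,::-1]); 
    np.savez('pics/'+fn[:-4]+'.npz',**{k:np.array(v) for k,v in c.items()}); return c
def load(fn):
    d=np.load('pics/'+fn+'.npz'); return {k:d[k] for k in d}
def K(c):
    h=c['color'].shape[0]; f=h/2/np.tan(np.radians(float(c['vertical_fov']))/2)
    return np.array([[f,0,float(c['cx'])],[0,f,float(c['cy'])],[0,0,1]]),np.array([float(c['k1']),0,0,0])
def ray(c,uv):
    k,d=K(c); p=cv2.undistortPoints(np.array([[uv]],float),k,d)[0,0]
    E=c['extrinsics']; v=E[:3,:3]@np.array([p[0],p[1],1]); return E[:3,3],v/np.linalg.norm(v)
def onz(c,uv,z):
    o,v=ray(c,uv); return o+v*(z-o[2])/v[2]
def proj(c,P):
    k,d=K(c); E=np.linalg.inv(c['extrinsics']); return cv2.projectPoints(np.array(P,float).reshape(-1,1,3),cv2.Rodrigues(E[:3,:3])[0],E[:3,3],k,d)[0].reshape(-1,2)
def tri(l):
    A=0;b=0
    for c,uv in l:
        o,v=ray(c,uv); M=np.eye(3)-np.outer(v,v); A=A+M; b=b+M@o
    x=np.linalg.solve(A,b); return x
E
python3 - <<'E'
from h import *
for n in ['scene','side','wrist']:
    c=snap(n,n+'0.png'); print(n,c['vertical_fov'],c['k1'],c['extrinsics'].round(3).tolist())
print(status.get_obs())
E
```

```text
pics
scene 44.55416624496361 -0.09706146500445507 [[0.527, 0.542, -0.655, 1.559], [0.85, -0.327, 0.413, -0.6], [0.009, -0.774, -0.633, 1.054], [0.0, 0.0, 0.0, 1.0]]
side 56.232814453211724 -0.014686604074529512 [[0.979, -0.124, 0.163, 0.356], [-0.205, -0.54, 0.816, -1.059], [-0.013, -0.833, -0.554, 0.832], [0.0, 0.0, 0.0, 1.0]]
wrist 61.86215114371949 -0.013340899002105533 [[0.343, -0.891, -0.297, 0.291], [-0.939, -0.326, -0.108, -0.558], [-0.001, 0.316, -0.949, 0.373], [0.0, 0.0, 0.0, 1.0]]
{'clock': 0.15, 'joint_pos': array([ 1.19739461,  0.33269834, -0.06470054,  1.46072958,  0.02158105,
        1.34990333, -0.08847198]), 'joint_velocities': array([-0.00116149,  0.00015433,  0.00018684, -0.00279635, -0.00024161,
       -0.00120789,  0.00062923]), 'tau': array([ 9.77952768e-04, -6.25826883e+01,  4.90163499e-02, -3.91851389e+01,
        1.63427048e-02,  7.42563367e-03, -1.94442657e-05]), 'position': array([ 0.21475946, -0.58684129,  0.4041253 ]), 'ee_rot': array([ 8.19661159e-01, -5.72848420e-01, -4.35409636e-04, -2.88237662e-04]), 'ft_force': array([ 0.04855205, -0.39963302, -0.51974442]), 'torque': array([-0.04980651,  0.03166176, -0.00087547]), 'grip_width': 1.000426417940899}
```

View pics/scene0.png

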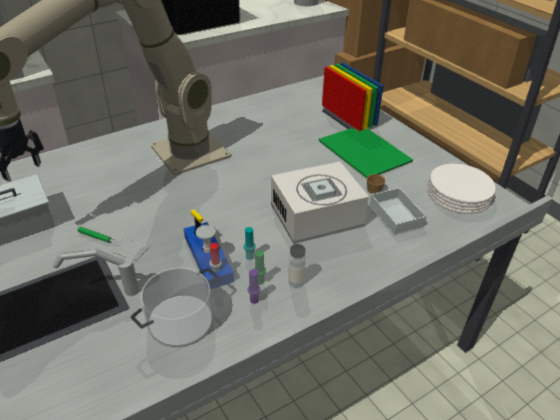

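View pics/side0.png

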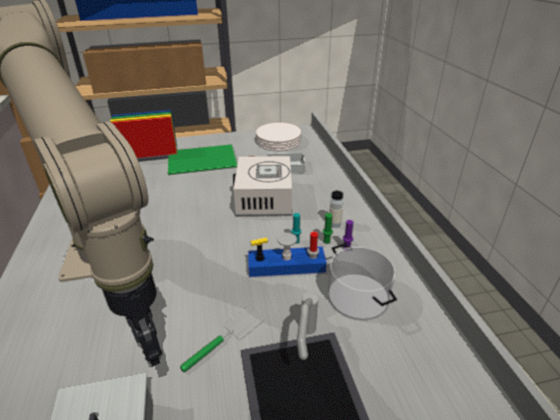

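View pics/wrist0.png

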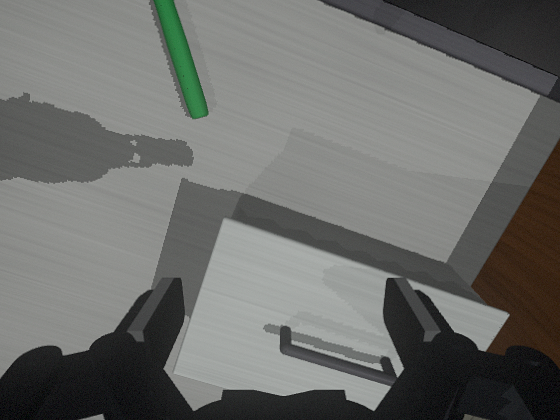

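The red shaft stands in the caddy's end socket next to the bowl: scene (214,255), side (313,243). The hub is at scene (321,188), side (267,171). Next I measure both.

```bash
python3 - <<'E'
from h import *
S=load('scene0');D=load('side0')
def crop(c,x0,y0,x1,y1,s):
    return cv2.resize(c['color'][y0:y1,x0:x1,::-1],None,fx=s,fy=s,interpolation=cv2.INTER_CUBIC)
cv2.imwrite('pics/cs_caddy.png',crop(S,170,200,280,290,7)); cv2.imwrite('pics/cs_mach.png',crop(S,265,155,375,240,7))
cv2.imwrite('pics/cd_caddy.png',crop(D,240,205,370,285,6)); cv2.imwrite('pics/cd_mach.png',crop(D,225,145,305,220,8))
for n,c in (('scene',S),('side',D)):
    h=cv2.cvtColor(c['color'],cv2.COLOR_RGB2HSV)
    m=(((h[...,0]<6)|(h[...,0]>174))&(h[...,1]>150)&(h[...,2]>70)).astype(np.uint8)
    k,l,s,ce=cv2.connectedComponentsWithStats(m)
    for i in range(1,k):
        if s[i,4]>20: print(n,s[i],ce[i])
    m=((h[...,0]>105)&(h[...,0]<125)&(h[...,1]>150)&(h[...,2]>50)).astype(np.uint8)
    k,l,s,ce=cv2.connectedComponentsWithStats(m)
    for i in range(1,k):
        if s[i,4]>100: print(n,'blue',s[i],ce[i])
E
```

```text
scene [ 322   67   44   63 1714] [343.29171529  98.01925321]
scene [210 243   8   9  50] [213.5  246.46]
scene blue [342  63  41  62 198] [369.96464646  89.35858586]
scene blue [184 226  26  43 457] [196.41794311 246.07002188]
side [ 112  117   64   41 1763] [148.42597845 136.09982984]
side [310 232   8  19 117] [313.48717949 240.83760684]
side blue [  76    0  121   20 1990] [133.10552764   7.97286432]
side blue [ 248  247   78   29 1602] [285.38389513 262.57740325]
```

View pics/cs_caddy.png

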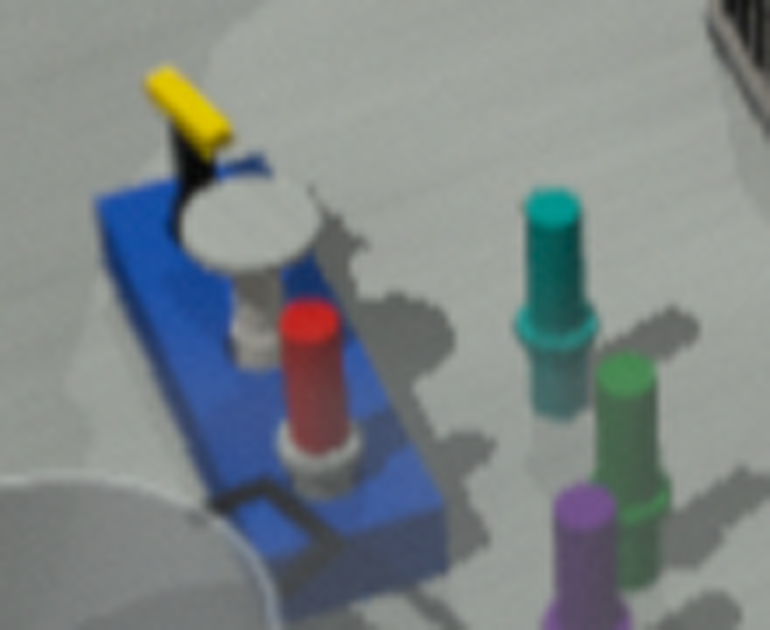

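View pics/cs_mach.png

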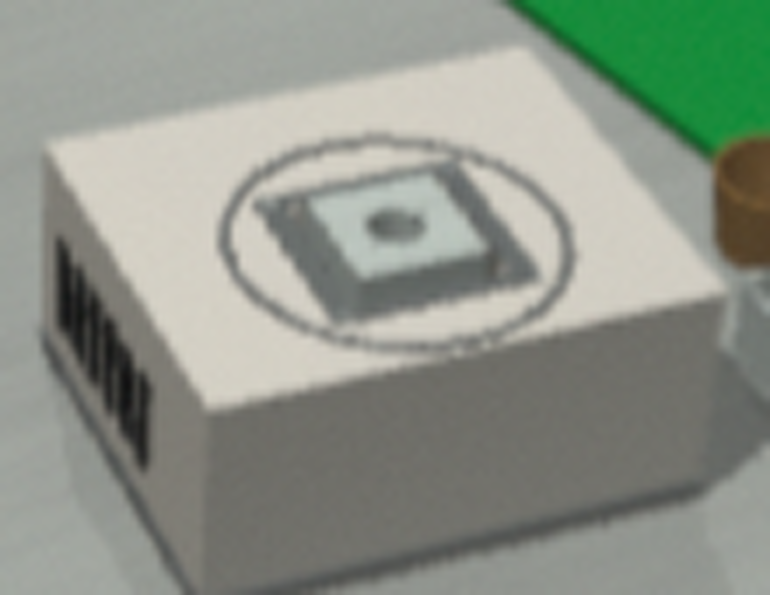

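View pics/cd_caddy.png

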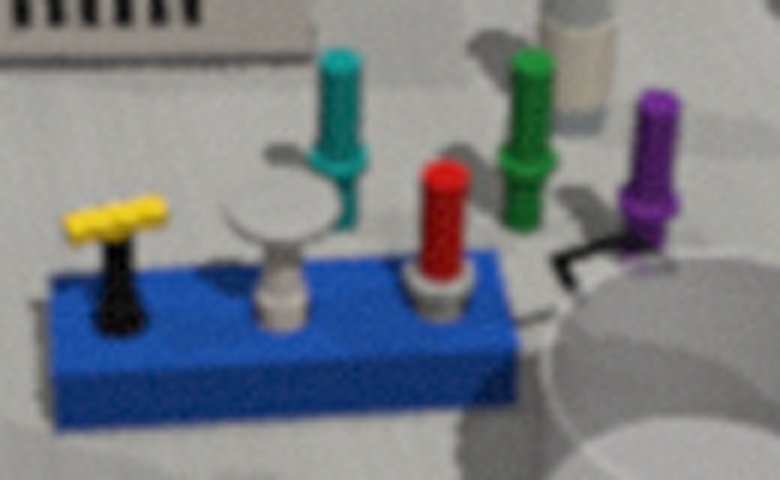

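View pics/cd_mach.png

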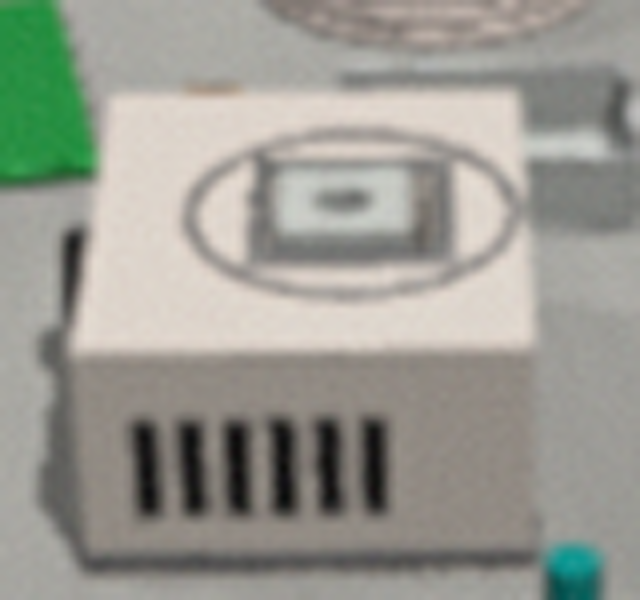

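```bash
python3 - <<'E'
from h import *
S=load('scene0');D=load('side0')
def s(x,y): return ((x+.5)/7-.5+170,(y+.5)/7-.5+200)
def sm(x,y): return ((x+.5)/7-.5+265,(y+.5)/7-.5+155)
def d(x,y): return ((x+.5)/6-.5+240,(y+.5)/6-.5+205)
def dm(x,y): return ((x+.5)/8-.5+225,(y+.5)/8-.5+145)
f=lambda a:np.array(a).round(4).tolist()
print('shaft',f(onz(S,s(310,322),.122)),f(onz(D,d(446,177),.122)),f(tri([(S,s(310,322)),(D,d(446,177))])))
print('bore',f(onz(S,sm(396,226),.126)),f(onz(D,dm(345,199),.126)),f(tri([(S,sm(396,226)),(D,dm(345,199))])))
print('hub corners S',[f(onz(S,sm(*p),.126)[:2]) for p in [(303,199),(435,166),(490,246),(357,280)]])
print('hub corners D',[f(onz(D,dm(*p),.126)[:2]) for p in [(275,165),(410,165),(415,235),(272,235)]])
print('mach S',[f(onz(S,sm(*p),.12)[:2]) for p in [(45,145),(527,47),(725,295),(207,412)]])
print('mach D',[f(onz(D,dm(*p),.12)[:2]) for p in [(107,92),(521,92),(535,350),(72,355)]])
print('well S',[f(onz(S,sm(*p),.12)[:2]) for p in [(252,203),(460,160),(540,275),(335,322)]])
print('caddy D top',[f(onz(D,d(*p),.04)[:2]) for p in [(50,278),(495,252),(515,348),(57,372)]])
print('key/spindle D', f(onz(D,d(117,217),.1)), f(onz(D,d(283,207),.108)))
print('pepper etc: turq/green/purple tops',[f(onz(D,d(*p),.11)) for p in [(342,62),(533,62),(658,102)]])
E
```

```text
shaft [0.6374, -0.2073, 0.122] [0.6355, -0.2093, 0.122] [0.6361, -0.2069, 0.1204]
bore [0.5768, 0.186, 0.126] [0.5759, 0.1887, 0.126] [0.576, 0.1868, 0.1262]
hub corners S [[0.5396, 0.1626], [0.5494, 0.2271], [0.6094, 0.2124], [0.5995, 0.1491]]
hub corners D [[0.5501, 0.2282], [0.6117, 0.2137], [0.6004, 0.1488], [0.5376, 0.1635]]
mach S [[0.4395, 0.0915], [0.488, 0.3263], [0.6833, 0.2832], [0.634, 0.05]]
mach D [[0.4836, 0.3323], [0.6823, 0.2853], [0.6322, 0.0507], [0.4382, 0.0916]]
well S [[0.5239, 0.1466], [0.545, 0.2448], [0.631, 0.2236], [0.6122, 0.1291]]
caddy D top [[0.4485, -0.1456], [0.6748, -0.176], [0.6628, -0.247], [0.4417, -0.2147]]
key/spindle D [0.4798, -0.1775, 0.1] [0.5579, -0.1974, 0.108]
pepper etc: turq/green/purple tops [[0.6144, -0.0906, 0.11], [0.7115, -0.1128, 0.11], [0.7625, -0.1602, 0.11]]
```

```bash
python3 - <<'E'
from h import *
S=load('scene0');D=load('side0')
f=lambda a:np.array(a).round(4).tolist()
print('bowl rim D',[f(onz(D,p,.11)[:2]) for p in [(330,268),(394,272),(360,248)]],'S',[f(onz(S,p,.11)[:2]) for p in [(142,303),(211,295),(180,274)]])
print('handle',[f(onz(D,p,.10)[:2]) for p in [(333,247),(348,245)]], [f(onz(S,p,.1)[:2]) for p in [(201,272),(208,269),(218,278)]])
x=R.from_quat(status.get_obs()['ee_rot']).as_matrix(); print(x.round(3))
E
```

```text
bowl rim D [[0.641, -0.3413], [0.7977, -0.3919], [0.7479, -0.2832]] S [[0.7165, -0.4404], [0.7787, -0.2869], [0.6753, -0.323]]
handle [[0.6803, -0.2515], [0.7249, -0.2526]] [[0.6873, -0.2708], [0.6869, -0.2507], [0.7285, -0.2429]]
[[ 0.344 -0.939 -0.   ]
 [-0.939 -0.344  0.001]
 [-0.001  0.    -1.   ]]
```

```bash
cat >> h.py <<'E'
def plan(P,yaw=None,lean=None,n=None,q=None,frac=.8):
    """rows to bring TCP to P, tool-x at yaw deg (tool down) ; prints per-row units"""
    o=status.get_obs(); R0=R.from_quat(o['ee_rot']); p=o['position']
    if q is None:
        if yaw is None: x=R0.as_matrix()[:,0]; yaw=np.degrees(np.arctan2(x[1],x[0]))
        a=np.radians(yaw); x=np.array([np.cos(a),np.sin(a),0]); z=np.array([0,0,-1.]); R1=R.from_matrix(np.c_[x,np.cross(z,x),z])
    else: R1=q
    rv=(R0.inv()*R1).as_rotvec(degrees=True); d=np.array(P)-p
    N=n or int(np.ceil(max(np.linalg.norm(d)/(.05*frac),np.abs(rv).max()/(5*frac),1)))
    print('N',N)
    for i in range(N):
        Ri=R0*R.from_rotvec(rv*i/N,degrees=True)
        print(np.r_[Ri.inv().apply(d/N)/.05,rv/N/5].round(3).tolist())
E
python3 - <<'E'
from h import *
S=load('scene0');D=load('side0')
for a,b in [((60,262),(305,350)),((132,262),(310,300)),((60,255),(303,350)),((95,250),(305,325))]:
    print(tri([(S,a),(D,b)]).round(3))
plan([.36,-.30,.42],yaw=-80)
E
```

```text
[ 0.505 -0.581  0.135]
[ 0.562 -0.416  0.096]
[ 0.497 -0.58   0.145]
[ 0.519 -0.501  0.132]
N 9
[-0.488, -0.522, -0.035, 0.0, 0.001, 0.224]
[-0.498, -0.513, -0.035, 0.0, 0.001, 0.224]
[-0.508, -0.503, -0.035, 0.0, 0.001, 0.224]
[-0.518, -0.493, -0.035, 0.0, 0.001, 0.224]
[-0.527, -0.482, -0.035, 0.0, 0.001, 0.224]
[-0.536, -0.472, -0.035, 0.0, 0.001, 0.224]
[-0.546, -0.461, -0.035, 0.0, 0.001, 0.224]
[-0.554, -0.451, -0.035, 0.0, 0.001, 0.224]
[-0.563, -0.44, -0.035, 0.0, 0.001, 0.224]
```

Request:
servo_tool --motion '[[[-0.5,-0.52,-0.03,0,0,0.22],[-0.5,-0.52,-0.03,0,0,0.22],[-0.5,-0.5,-0.03,0,0,0.22],[-0.5,-0.5,-0.03,0,0,0.22],[-0.53,-0.48,-0.03,0,0,0.22],[-0.53,-0.48,-0.03,0,0,0.22],[-0.55,-0.46,-0.03,0,0,0.22],[-0.55,-0.45,-0.03,0,0,0.22],[-0.56,-0.44,-0.03,0,0,0.22],[-0.56,-0.44,-0.03,0,0,0.22]]]' --jaw 0 --force 40

```text
clock: 1.15
position: [0.3803, -0.2611, 0.4161]
ee_rot: [0.756, -0.655, -0.003, 0.001]
ft_force: [1.2, -0.1, -0.3]
grip_width: 1.002
```

```bash
python3 - <<'E'
from h import *
o=status.get_obs();print(o['position'].round(4),o['joint_pos'].round(2),o['clock'])
plan([.635,-.208,.37],yaw=-98)
E
```

```text
[ 0.3803 -0.2611  0.4161] [ 0.85 -0.02 -0.34  1.84 -0.01  1.33 -0.92] 1.15
N 7
[-0.046, -0.742, 0.128, 0.009, 0.005, 0.461]
[-0.076, -0.74, 0.129, 0.009, 0.005, 0.461]
[-0.106, -0.736, 0.129, 0.009, 0.005, 0.461]
[-0.136, -0.731, 0.13, 0.009, 0.005, 0.461]
[-0.165, -0.725, 0.13, 0.009, 0.005, 0.461]
[-0.194, -0.718, 0.131, 0.009, 0.005, 0.461]
[-0.223, -0.709, 0.131, 0.009, 0.005, 0.461]
```

Request:
servo_tool --motion '[[[-0.05,-0.74,0.13,0.01,0,0.46],[-0.08,-0.74,0.13,0.01,0,0.46],[-0.1,-0.74,0.13,0.01,0,0.46],[-0.13,-0.73,0.13,0.01,0,0.46],[-0.16,-0.73,0.13,0.01,0,0.46],[-0.19,-0.72,0.13,0.01,0,0.46],[-0.22,-0.71,0.13,0.01,0,0.46],[0,0,0,0,0,0]]]'

```text
clock: 1.95
position: [0.6461, -0.2012, 0.3666]
ee_rot: [-0.653, 0.757, 0.001, 0.001]
ft_force: [-1.5, 1.1, -0.7]
grip_width: 0.996
```

```bash
python3 - <<'E'
from h import *
o=status.get_obs();print(o['position'].round(4),o['joint_pos'].round(2),o['clock'])
c=snap('wrist','w1.png')
print(proj(c,[[.636,-.207,.122],[.636,-.207,.06],[.5765,.187,.126]]))
plan([.636,-.2075,.247],yaw=-98)
E
```

```text
[ 0.6461 -0.2012  0.3666] [ 0.52  0.5  -0.41  1.34  0.19  1.34 -1.61] 1.95
[[ 296.25384332  238.01666555]
 [ 293.84658628  208.66626071]
 [-193.23727422  376.97730357]]
N 4
[0.033, 0.039, 0.602, 0.002, 0.005, -0.023]
[0.033, 0.039, 0.602, 0.002, 0.005, -0.023]
[0.032, 0.039, 0.602, 0.002, 0.005, -0.023]
[0.032, 0.039, 0.602, 0.002, 0.005, -0.023]
```

View pics/w1.png

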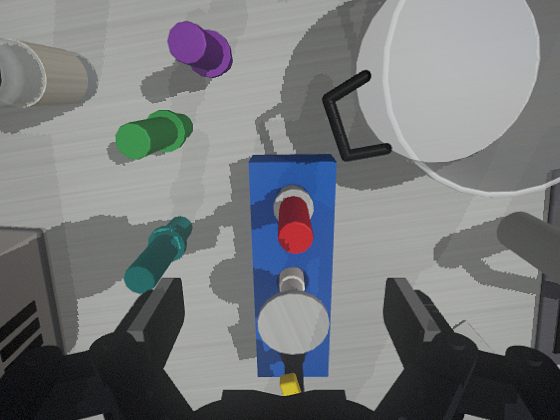

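The wrist view puts the red handle's top at (295,238). My estimate projects to (296,238), and the bowl's handle, near (345,150), is clear of the fingers. Descending.

Request:
servo_tool --motion '[[[0.06,0.08,0.3,0,0,0],[0.05,0.06,0.5,0,0,0],[0.02,0.02,0.5,0,0,0],[0,0,0.5,0,0,0],[0,0,0.3,0,0,0],[0,0,0.2,0,0,0],[0,0,0,0,0,0]]]'

```text
clock: 2.7
position: [0.6319, -0.2115, 0.2517]
ee_rot: [-0.652, 0.758, -0.001, -0.0]
ft_force: [0.8, 0.3, 0.3]
grip_width: 0.998
```

```bash
python3 - <<'E'
from h import *
o=status.get_obs();print(o['position'].round(4),o['ft_force'].round(1),o['clock'])
plan([.636,-.2075,.247],yaw=-98)
E
```

```text
[ 0.6319 -0.2115  0.2517] [0.8 0.3 0.3] 2.7
N 1
[-0.091, -0.069, 0.095, -0.02, -0.023, -0.119]
```

Request:
servo_tool --motion '[[[-0.09,-0.07,0.09,-0.02,-0.02,-0.12],[0,0,0,0,0,0]]]'

```text
clock: 2.9
position: [0.6367, -0.2075, 0.2488]
ee_rot: [-0.656, 0.754, -0.001, 0.001]
ft_force: [-0.8, 1.1, -1.1]
grip_width: 1.002
```

Request:
servo_tool --motion '[[[0,0,0,0,0,0],[0,0,0,0,0,0],[0,0,0,0,0,0],[0,0,0,0,0,0],[0,0,0,0,0,0],[0,0,0,0,0,0],[0,0,0,0,0,0],[0,0,0,0,0,0],[0,0,0,0,0,0]]]' --jaw 255 --force 60

```text
clock: 3.8
position: [0.6378, -0.2073, 0.2515]
ee_rot: [-0.657, 0.754, -0.003, 0.002]
ft_force: [0.4, 0.9, -0.2]
grip_width: 0.268
```

```bash
python3 - <<'E'
from h import *
o=status.get_obs();print(o['position'].round(4),o['ft_force'].round(1),o['torque'].round(2),o['grip_width'],o['clock'])
snap('wrist','w2.png');snap('side','d2.png')
E
```

```text
[ 0.6378 -0.2073  0.2515] [ 0.4  0.9 -0.2] [ 0.02 -0.04 -0.04] 0.2684546780792781 3.8
```

View pics/w2.png

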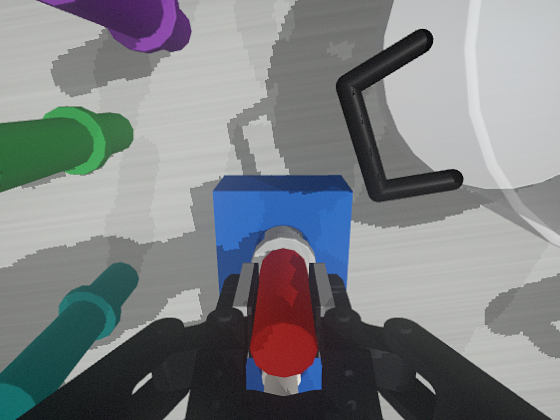

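View pics/d2.png

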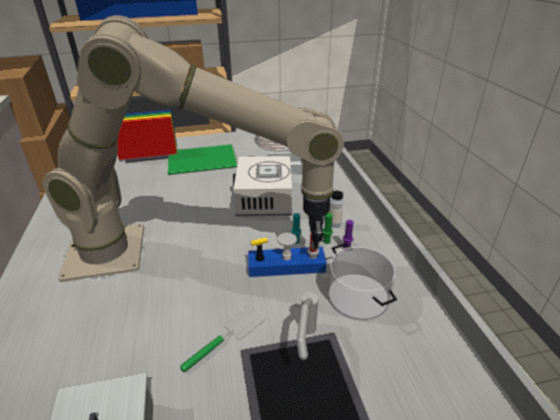

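The shaft is gripped, with the red handle between the pads at (285,315) in the wrist view. Lifting.

Request:
servo_tool --motion '[[[0,0,-0.2,0,0,0],[0,0,-0.3,0,0,0],[0,0,-0.5,0,0,0],[0,0,-0.5,0,0,0],[0,0,-0.5,0,0,0],[0,0,-0.5,0,0,0],[0,0,-0.5,0,0,0],[0,0,-0.3,0,0,0],[0,0,0,0,0,0]]]'

```text
clock: 4.8
position: [0.6353, -0.2065, 0.4307]
ee_rot: [-0.657, 0.754, -0.003, 0.002]
ft_force: [-0.2, -0.3, -2.3]
grip_width: 0.265
```

```bash
python3 - <<'E'
from h import *
o=status.get_obs();print(o['position'].round(4),o['ft_force'].round(1),o['torque'].round(2),o['grip_width'],o['clock'])
plan([.576,.187,.425],yaw=-102)
snap('side','d3.png')
E
```

```text
[ 0.6353 -0.2065  0.4307] [-0.2 -0.3 -2.3] [-0.03 -0.08 -0.03] 0.2650076246808599 4.8
N 10
[-0.763, 0.226, 0.009, -0.008, -0.001, 0.082]
[-0.762, 0.231, 0.009, -0.008, -0.001, 0.082]
[-0.76, 0.236, 0.01, -0.008, -0.001, 0.082]
[-0.758, 0.242, 0.01, -0.008, -0.001, 0.082]
[-0.757, 0.247, 0.01, -0.008, -0.001, 0.082]
[-0.755, 0.253, 0.01, -0.008, -0.001, 0.082]
[-0.753, 0.258, 0.01, -0.008, -0.001, 0.082]
[-0.751, 0.264, 0.011, -0.008, -0.001, 0.082]
[-0.749, 0.269, 0.011, -0.008, -0.001, 0.082]
[-0.747, 0.274, 0.011, -0.008, -0.001, 0.082]
```

View pics/d3.png

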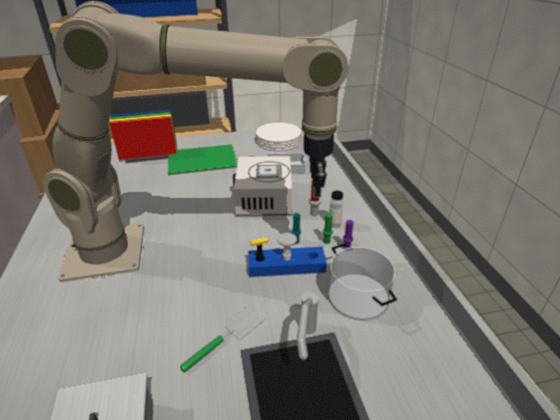

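Request:
servo_tool --motion '[[[-0.75,0.25,0,0,0,-0.3],[-0.77,0.22,0,0,0,-0.3],[-0.78,0.18,0,0,0,-0.3],[-0.78,0.16,0,0,0,-0.3],[-0.78,0.14,0,0,0,-0.3],[-0.78,0.12,0,0,0,-0.3],[-0.78,0.1,0,0,0,-0.3],[-0.78,0.08,0,0,0,-0.3],[-0.6,0.05,0,0,0,-0.3],[0,0,0,0,0,0]]]'

```text
clock: 5.85
position: [0.5757, 0.147, 0.4177]
ee_rot: [0.743, -0.669, -0.003, 0.005]
ft_force: [-0.2, -0.4, -2.6]
grip_width: 0.265
```

```bash
python3 - <<'E'
from h import *
o=status.get_obs();print(o['position'].round(4),o['ft_force'].round(1),o['torque'].round(2),o['joint_pos'].round(2),o['clock'])
x=R.from_quat(o['ee_rot']).as_matrix();print(x.round(3))
for n in ['wrist','side','scene']: snap(n,n+'4.png')
S=load('scene4');D=load('side4')
def crop(c,x0,y0,x1,y1,s):
    return cv2.resize(c['color'][y0:y1,x0:x1,::-1],None,fx=s,fy=s,interpolation=cv2.INTER_CUBIC)
cv2.imwrite('pics/cs4.png',crop(S,260,100,370,220,5)); cv2.imwrite('pics/cd4.png',crop(D,215,90,325,210,5))
E
```

```text
[0.5757 0.147  0.4177] [-0.2 -0.4 -2.6] [ 0.02 -0.01 -0.  ] [ 0.17  0.32 -0.62  1.5   0.19  1.39 -1.93] 5.85
[[ 0.104 -0.994 -0.01 ]
 [-0.995 -0.104 -0.003]
 [ 0.002  0.01  -1.   ]]
```

View pics/wrist4.png

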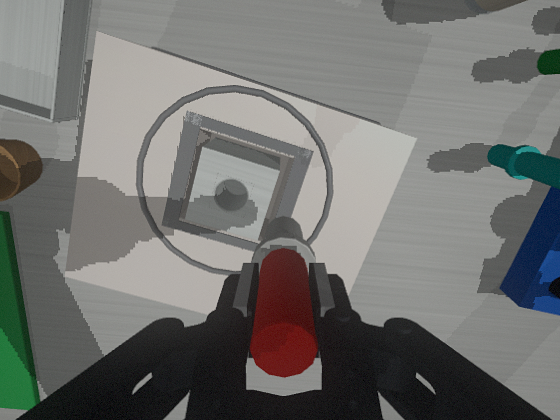

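View pics/cs4.png

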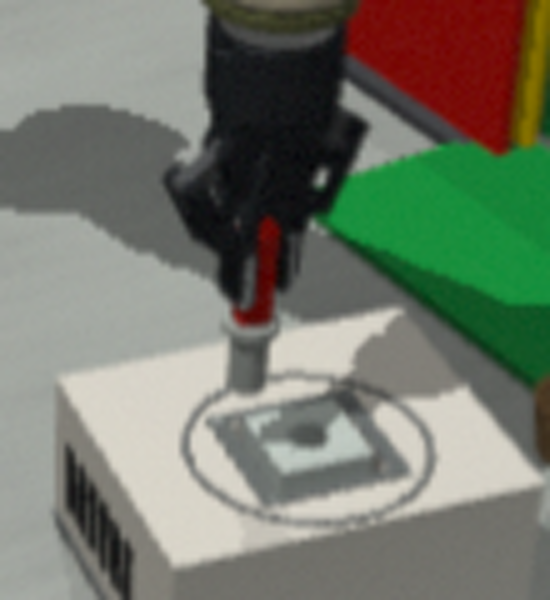

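View pics/cd4.png

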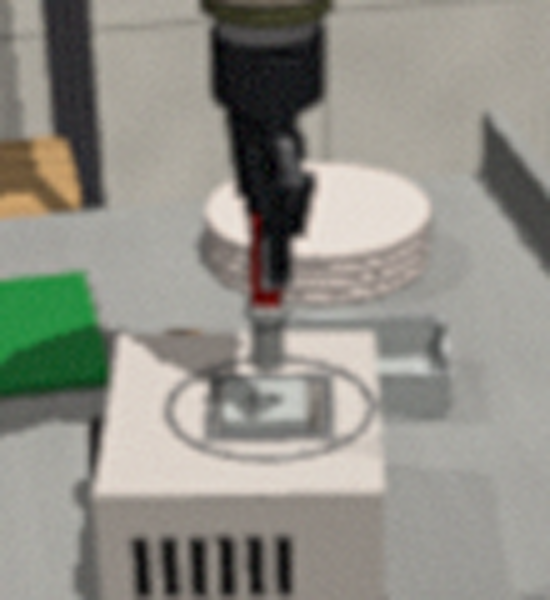

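```bash
python3 - <<'E'
from h import *
W=load('wrist4');o=status.get_obs()
Rt=R.from_quat(o['ee_rot']).as_matrix();p=o['position']
cv2.imwrite('pics/cw4.png',cv2.resize(W['color'][150:400,190:370,::-1],None,fx=3,fy=3,interpolation=cv2.INTER_CUBIC)[:, :])
b=onz(W,(231,195),.126);print('bore',b.round(4))
for zz in (.2395,.1995,.1915,.1295): print(zz,proj(W,p+Rt@[0,0,zz]).round(1), proj(W,[p+Rt@[s*.012,0,zz] for s in(-1,1)]).round(1).tolist())
E
```

```text
bore [0.5758 0.1875 0.126 ]
0.2395 [[294.8 226.3]] [[275.9, 226.1], [313.6, 226.4]]
0.1995 [[296.9 253.5]] [[274.2, 253.3], [319.5, 253.7]]
0.1915 [[297.4 260.3]] [[273.8, 260.1], [321.0, 260.5]]
0.1295 [[303.9 342.6]] [[268.6, 342.3], [339.1, 342.9]]
```

View pics/cw4.png

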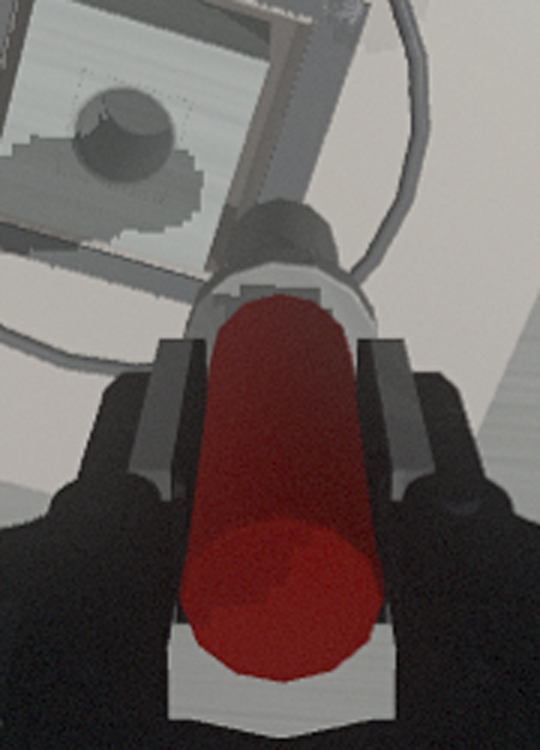

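```bash
python3 - <<'E'
from h import *
o=status.get_obs();print(o['position'].round(4),o['joint_velocities'].round(3),o['clock'])
Rt=R.from_quat(o['ee_rot']).as_matrix();p=o['position']
W=load('wrist4');E=W['extrinsics']
print('cam in tool', (Rt.T@(E[:3,3]-p)).round(4)); print((Rt.T@E[:3,:3]).round(3),W['cx'],W['cy'])
W=snap('wrist','w5.png');E=W['extrinsics'];print('cam in tool', (Rt.T@(E[:3,3]-p)).round(4))
print(proj(W,[p+Rt@[0,0,.1295],p+Rt@[0,0,.2395]]))
print('bore again: find')
E
```

```text
[0.5776 0.1412 0.4176] [ 0.02  -0.001  0.019 -0.008  0.004 -0.     0.001] 6.0
cam in tool [-0.0074 -0.0804  0.0308]
[[ 1.     0.009  0.   ]
 [-0.008  0.949  0.317]
 [ 0.003 -0.317  0.949]] 283.337105587981 210.18572903724646
cam in tool [-0.0005 -0.0818  0.0308]
[[284.93904321 345.85874972]
 [284.13818037 228.27029972]]
bore again: find
```

View pics/w5.png

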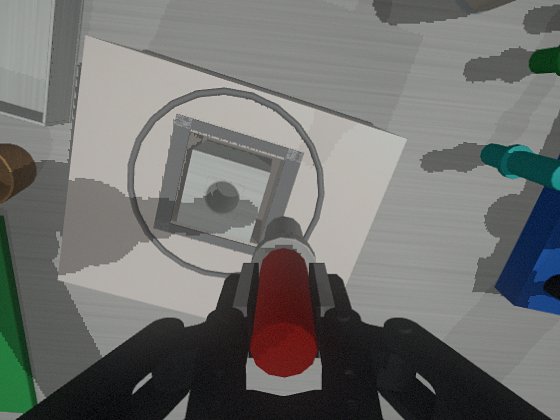

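```bash
python3 - <<'E'
from h import *
o=status.get_obs();print(o['position'].round(4),o['joint_velocities'].round(3),o['clock'])
Rt=R.from_quat(o['ee_rot']).as_matrix();p=o['position']
W=load('w5')
im=W['color'][:,:,::-1].copy(); s=4; x0,y0,x1,y1=190,165,340,385-70
big=cv2.resize(im[y0:y1,x0:x1],None,fx=s,fy=s,interpolation=cv2.INTER_CUBIC)
t=np.linspace(0,2*np.pi,60)
for dy,col in ((0,(255,255,0)),(.0018,(0,255,0))):
  for zz,r in ((.2395,.012),(.1995,.017),(.1915,.017)):
    P=[p+Rt@[r*np.cos(a),dy+r*np.sin(a),zz] for a in t]
    q=((proj(W,P)-[x0-.5,y0-.5])*s).astype(int); cv2.polylines(big,[q],True,col,1)
cv2.imwrite('pics/cw5.png',big)
E
```

```text
[0.5779 0.1404 0.4178] [ 0.009 -0.003  0.006 -0.006 -0.001  0.001 -0.001] 6.05
```

View pics/cw5.png

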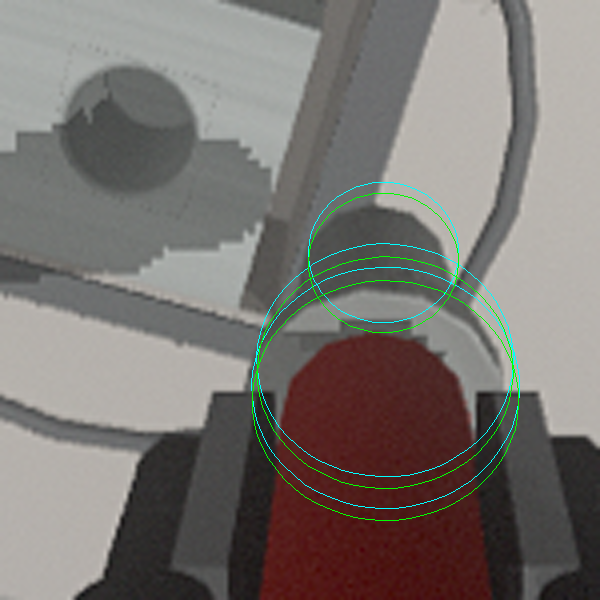

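```bash
cat >> h.py <<'E'
FT=np.array([-.001,.0039,.2395])
def qlean(yaw,th):
    a=np.radians(yaw); x=np.array([np.cos(a),np.sin(a),0]); z=np.array([0,0,-1.]); R1=R.from_matrix(np.c_[x,np.cross(z,x),z])
    return R1*R.from_rotvec([0,th,0],degrees=True)
def planfoot(F,yaw,th,**k):
    q=qlean(yaw,th); plan(np.array(F)-q.apply(FT),q=q,**k)
def foot():
    o=status.get_obs(); Rt=R.from_quat(o['ee_rot']); F=o['position']+Rt.apply(FT)
    print('t',o['clock'],'foot',F.round(4),'lean',np.degrees(np.arccos(-Rt.as_matrix()[2,2])).round(2),'yaw',np.degrees(np.arctan2(*Rt.as_matrix()[[1,0],0])).round(1),'F',o['ft_force'].round(1),'M',o['torque'].round(2),'j',o['joint_pos'].round(2),'vmax',abs(o['joint_velocities']).max().round(3)); return F
E
python3 - <<'E'
from h import *
W=load('w5'); b=onz(W,(221.5,196.5),.126); print(b)
foot()
planfoot(b+[-.02,-.002,.014],-84,10,n=8)
E
```

```text
[0.57637453 0.18799049 0.126     ]
t 6.05 foot [0.5718 0.1395 0.1783] lean 0.63 yaw -84.6 F [ 1.5 -0.9 -2. ] M [-0.03 -0.04 -0.  ] j [ 0.17  0.32 -0.61  1.5   0.19  1.39 -1.93] vmax 0.009
N 8
[-0.221, 0.033, 0.103, 0.015, 0.242, -0.014]
[-0.223, 0.033, 0.099, 0.015, 0.242, -0.014]
[-0.225, 0.033, 0.094, 0.015, 0.242, -0.014]
[-0.227, 0.033, 0.089, 0.015, 0.242, -0.014]
[-0.229, 0.033, 0.084, 0.015, 0.242, -0.014]
[-0.231, 0.032, 0.079, 0.015, 0.242, -0.014]
[-0.232, 0.032, 0.074, 0.015, 0.242, -0.014]
[-0.234, 0.032, 0.07, 0.015, 0.242, -0.014]
```

Request:
servo_tool --motion '[[[-0.22,0.03,0.1,0.02,0.24,0],[-0.22,0.03,0.1,0.02,0.24,0],[-0.22,0.03,0.09,0.02,0.24,0],[-0.23,0.03,0.09,0.02,0.24,0],[-0.23,0.03,0.08,0.01,0.24,0],[-0.23,0.03,0.08,0.01,0.24,0],[-0.23,0.03,0.07,0.01,0.24,0],[-0.23,0.03,0.07,0.01,0.24,0],[0,0,0,0,0,0],[0,0,0,0,0,0]]]'

```text
clock: 7.05
position: [0.5644, 0.211, 0.3722]
ee_rot: [0.726, -0.681, 0.068, 0.063]
ft_force: [0.2, -0.1, -3.3]
grip_width: 0.263
```

```bash
python3 - <<'E'
from h import *
F=foot(); o=status.get_obs(); W=snap('wrist','w6.png'); np.savez('pics/o6.npz',p=o['position'],q=o['ee_rot'])
x0,y0,s=210,120,4
big=cv2.resize(W['color'][y0:y0+150,x0:x0+150,::-1],None,fx=s,fy=s,interpolation=cv2.INTER_CUBIC);cv2.imwrite('pics/cw6.png',big)
foot()
print(proj(W,F))
E
```

```text
t 7.05 foot [0.5632 0.1676 0.1367] lean 10.64 yaw -86.3 F [ 0.2 -0.1 -3.3] M [0.26 0.01 0.02] j [-0.01  0.39 -0.6   1.52  0.38  1.41 -2.18] vmax 0.005
t 7.1 foot [0.5632 0.1675 0.1366] lean 10.63 yaw -86.3 F [-0.6  0.2 -3.1] M [ 0.29 -0.06 -0.01] j [-0.01  0.39 -0.6   1.52  0.38  1.41 -2.18] vmax 0.004
[[282.63551113 233.82607753]]
```

View pics/w6.png

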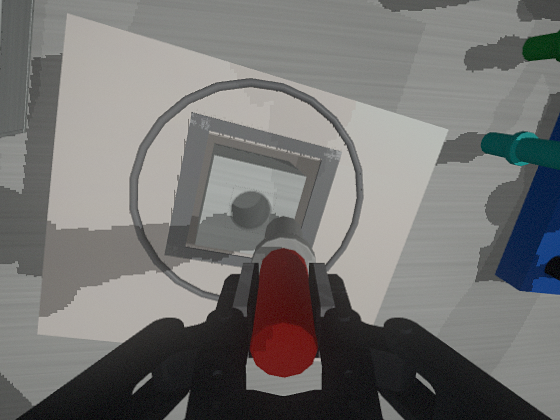

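View pics/cw6.png

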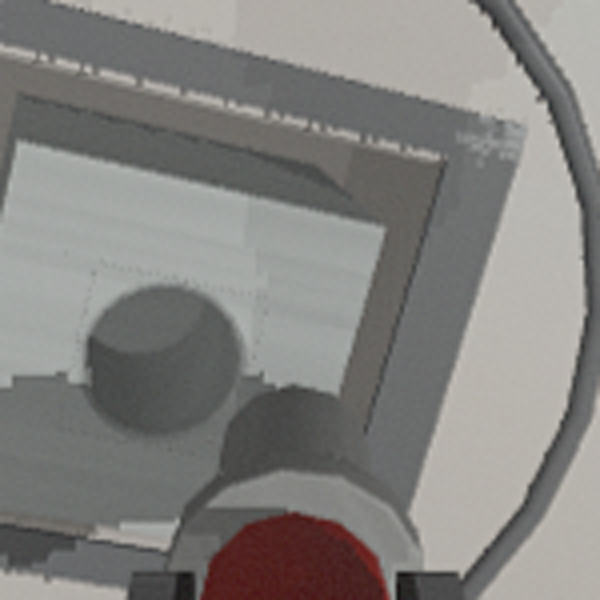

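```bash
python3 - <<'E'
from h import *
d=np.load('pics/o6.npz');p=d['p'];Rt=R.from_quat(d['q']).as_matrix();W=load('w6')
print('bore',onz(W,(250.7,209.6),.126).round(4))
x0,y0,s=210,120,4
big=cv2.imread('pics/cw6.png');t=np.linspace(0,2*np.pi,60)
f=FT
for zz,r in ((f[2],.011),(f[2]-.001,.012),(f[2]-.04,.017)):
    q=((proj(W,[p+Rt@[f[0]+r*np.cos(a),f[1]+r*np.sin(a),zz] for a in t])-[x0-.5,y0-.5])*s); print(q.min(0),q.max(0)); cv2.polylines(big,[q.astype(int)],True,(0,255,0),1)
b=onz(W,(250.7,209.6),.126)
q=((proj(W,[b+[.01275*np.cos(a),.01275*np.sin(a),0] for a in t])-[x0-.5,y0-.5])*s); cv2.polylines(big,[q.astype(int)],True,(0,0,255),1)
cv2.imwrite('pics/cw6b.png',big)
E
```

```text
bore [0.5761 0.1875 0.126 ]
[224.09529009 392.82891516] [361.02491813 519.80462862]
[217.54135099 388.98285166] [367.55570414 528.01209229]
[164.77145998 453.12945639] [419.29733845 682.55929353]
```

View pics/cw6b.png

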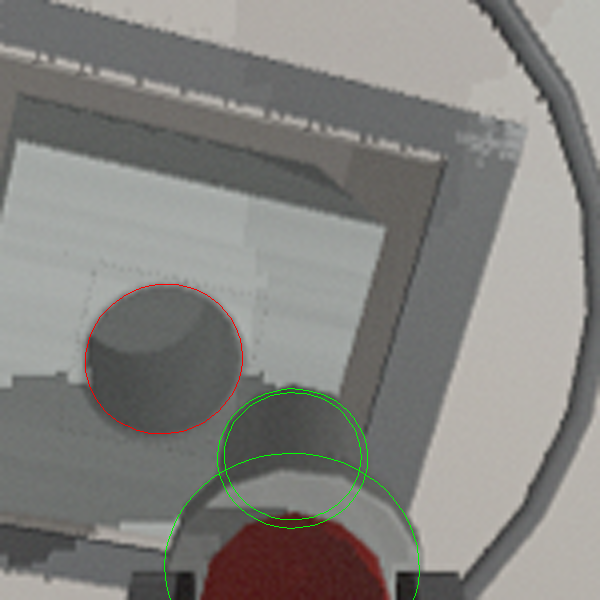

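```bash
python3 - <<'E'
from h import *
foot(); planfoot([.5761,.1872,.134],-86.3,10.5,n=6)
E
```

```text
t 7.1 foot [0.5632 0.1675 0.1366] lean 10.63 yaw -86.3 F [-0.6  0.2 -3.1] M [ 0.29 -0.06 -0.01] j [-0.01  0.39 -0.6   1.52  0.38  1.41 -2.18] vmax 0.004
N 6
[-0.061, -0.047, -0.003, 0.0, -0.004, -0.0]
[-0.061, -0.047, -0.003, 0.0, -0.004, -0.0]
[-0.061, -0.047, -0.003, 0.0, -0.004, -0.0]
[-0.061, -0.047, -0.003, 0.0, -0.004, -0.0]
[-0.061, -0.047, -0.003, 0.0, -0.004, -0.0]
[-0.061, -0.047, -0.003, 0.0, -0.004, -0.0]
```

Request:
servo_tool --motion '[[[-0.06,-0.05,0,0,0,0],[-0.06,-0.05,0,0,0,0],[-0.06,-0.05,0,0,0,0],[-0.06,-0.05,0,0,0,0],[-0.06,-0.05,0,0,0,0],[-0.06,-0.05,0,0,0,0],[0,0,0,0,0,0],[0,0,0,0,0,0]]]'

```text
clock: 7.9
position: [0.5808, 0.2287, 0.3694]
ee_rot: [0.725, -0.683, 0.068, 0.063]
ft_force: [-0.5, -0.2, -2.2]
grip_width: 0.266
```

```bash
python3 - <<'E'
from h import *
foot(); planfoot([.5761,.1872,.132],-86.3,10.5,n=3)
W=snap('wrist','w7.png');x0,y0,s=210,120,4
big=cv2.resize(W['color'][y0:y0+150,x0:x0+150,::-1],None,fx=s,fy=s,interpolation=cv2.INTER_CUBIC)
t=np.linspace(0,2*np.pi,60);b=np.array([.5761,.1877,.126])
q=((proj(W,[b+[.01275*np.cos(a),.01275*np.sin(a),0] for a in t])-[x0-.5,y0-.5])*s); cv2.polylines(big,[q.astype(int)],True,(0,0,255),1)
cv2.imwrite('pics/cw7.png',big)
S=snap('scene','s7.png');D=snap('side','d7.png')
a=S['color'][140:215,280:360,::-1];bb=D['color'][125:200,225:305,::-1]
cv2.imwrite('pics/sd7.png',np.hstack([cv2.resize(i,None,fx=5,fy=5,interpolation=cv2.INTER_CUBIC) for i in (a,bb)]))
E
```

```text
t 7.9 foot [0.5798 0.1855 0.1338] lean 10.58 yaw -86.5 F [-0.5 -0.2 -2.2] M [ 0.28  0.03 -0.02] j [-0.05  0.44 -0.6   1.46  0.4   1.42 -2.2 ] vmax 0.006
N 3
[-0.012, 0.023, 0.009, -0.001, -0.006, -0.016]
[-0.012, 0.023, 0.009, -0.001, -0.006, -0.016]
[-0.012, 0.023, 0.009, -0.001, -0.006, -0.016]
```

View pics/cw7.png

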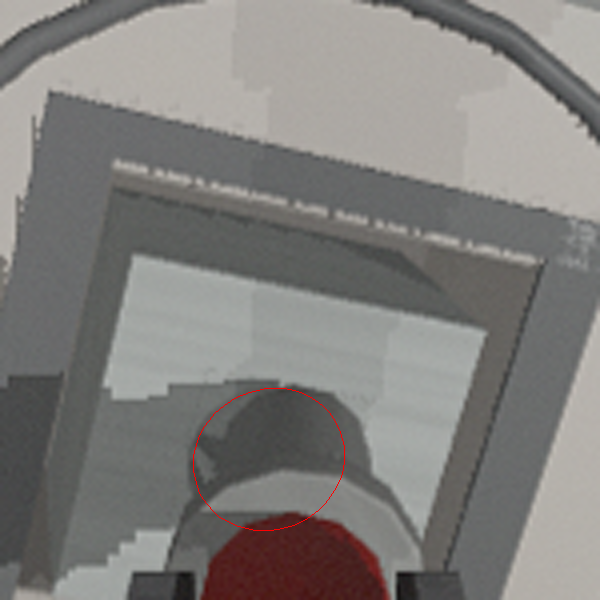

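View pics/sd7.png

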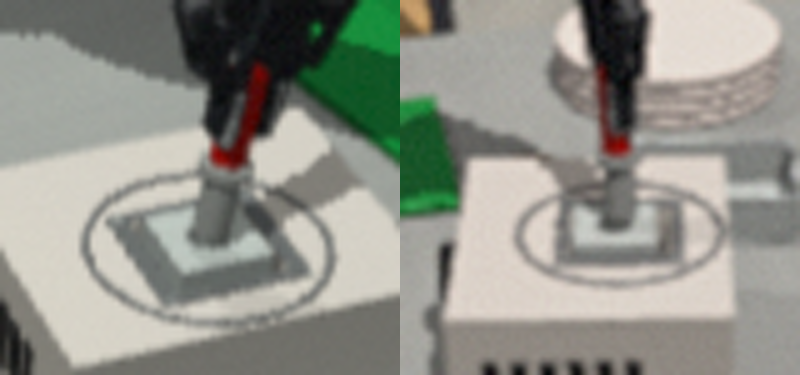

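Request:
servo_tool --motion '[[[-0.01,0.02,0.01,0,0,0],[-0.01,0.02,0.01,0,0,0],[-0.01,0.02,0.01,0,0,0],[0,0,0,0,0,0],[0,0,0,0,0,0]]]'

```text
clock: 8.55
position: [0.5772, 0.2292, 0.3678]
ee_rot: [0.725, -0.683, 0.068, 0.063]
ft_force: [0.3, 1.0, -2.6]
grip_width: 0.257
```

```bash
python3 - <<'E'
from h import *
foot(); planfoot([.5761,.1872,.128],-86.3,10.5,n=3)
E
```

```text
t 8.55 foot [0.5763 0.186  0.1322] lean 10.61 yaw -86.6 F [ 0.3  1.  -2.6] M [ 0.27  0.04 -0.02] j [-0.05  0.43 -0.6   1.47  0.4   1.42 -2.21] vmax 0.003
N 3
[-0.01, -0.0, 0.026, -0.003, -0.007, -0.019]
[-0.01, -0.0, 0.026, -0.003, -0.007, -0.019]
[-0.01, -0.0, 0.026, -0.003, -0.007, -0.019]
```

Request:
servo_tool --motion '[[[-0.01,0,0.03,0,0,0],[-0.01,0,0.03,0,0,0],[-0.01,0,0.02,0,0,0],[0,0,0,0,0,0]]]'

```text
clock: 8.95
position: [0.5772, 0.23, 0.3631]
ee_rot: [0.725, -0.683, 0.068, 0.063]
ft_force: [0.3, -0.5, -2.1]
grip_width: 0.262
```

```bash
python3 - <<'E'
from h import *
foot(); planfoot([.5761,.1872,.122],-86.6,10.5,n=4)
E
```

```text
t 8.95 foot [0.5763 0.1867 0.1275] lean 10.61 yaw -86.6 F [ 0.3 -0.5 -2.1] M [0.34 0.04 0.07] j [-0.05  0.44 -0.6   1.48  0.4   1.41 -2.21] vmax 0.001
N 4
[-0.005, -0.001, 0.027, -0.004, -0.006, 0.0]
[-0.005, -0.001, 0.027, -0.004, -0.006, 0.0]
[-0.005, -0.001, 0.027, -0.004, -0.006, 0.0]
[-0.005, -0.001, 0.027, -0.004, -0.006, 0.0]
```

Request:
servo_tool --motion '[[[-0.005,0,0.02,0,0,0],[-0.005,0,0.02,0,0,0],[-0.005,0,0.02,0,0,0]]]'

```text
clock: 9.25
position: [0.5773, 0.2302, 0.3599]
ee_rot: [0.725, -0.683, 0.068, 0.063]
ft_force: [-1.0, 0.1, -2.2]
grip_width: 0.266
```

```bash
python3 - <<'E'
from h import *
foot()
E
```

```text
t 9.25 foot [0.5763 0.187  0.1243] lean 10.61 yaw -86.6 F [-1.   0.1 -2.2] M [ 0.31  0.16 -0.05] j [-0.05  0.44 -0.6   1.48  0.41  1.41 -2.21] vmax 0.016
```

The lower edge is about 4 mm under the hub's top and nothing has touched yet. Going a little deeper while still leaning.

Request:
servo_tool --motion '[[[-0.005,0,0.02,0,0,0],[-0.005,0,0.02,0,0,0],[-0.005,0,0.02,0,0,0],[0,0,0,0,0,0]]]'

```text
clock: 9.65
position: [0.5769, 0.2305, 0.3563]
ee_rot: [0.725, -0.683, 0.067, 0.063]
ft_force: [-1.1, -0.1, -2.8]
grip_width: 0.268
```

```bash
python3 - <<'E'
from h import *
foot()
W=snap('wrist','w8.png');x0,y0,s=210,120,4
cv2.imwrite('pics/cw8.png',cv2.resize(W['color'][y0:y0+150,x0:x0+150,::-1],None,fx=s,fy=s,interpolation=cv2.INTER_CUBIC))
S=snap('scene','s8.png');D=snap('side','d8.png')
a=S['color'][140:215,280:360,::-1];bb=D['color'][125:200,225:305,::-1]
cv2.imwrite('pics/sd8.png',np.hstack([cv2.resize(i,None,fx=5,fy=5,interpolation=cv2.INTER_CUBIC) for i in (a,bb)]))
E
```

```text
t 9.65 foot [0.5758 0.1873 0.1207] lean 10.61 yaw -86.6 F [-1.1 -0.1 -2.8] M [ 0.32  0.19 -0.05] j [-0.05  0.44 -0.6   1.48  0.41  1.4  -2.22] vmax 0.003
```

View pics/cw8.png

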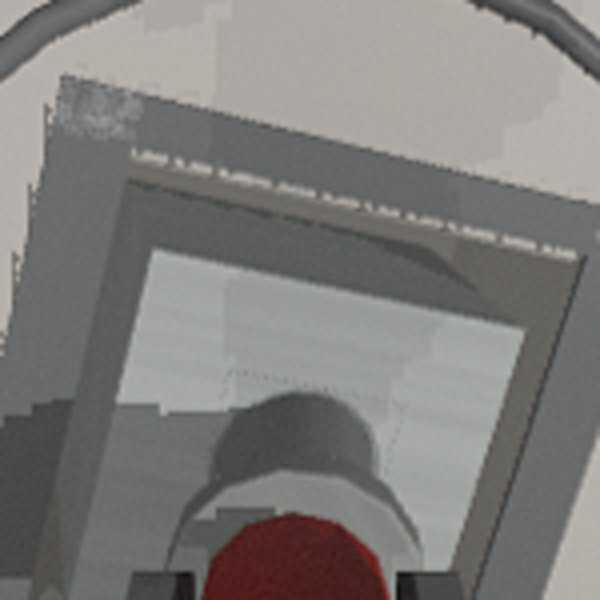

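View pics/sd8.png

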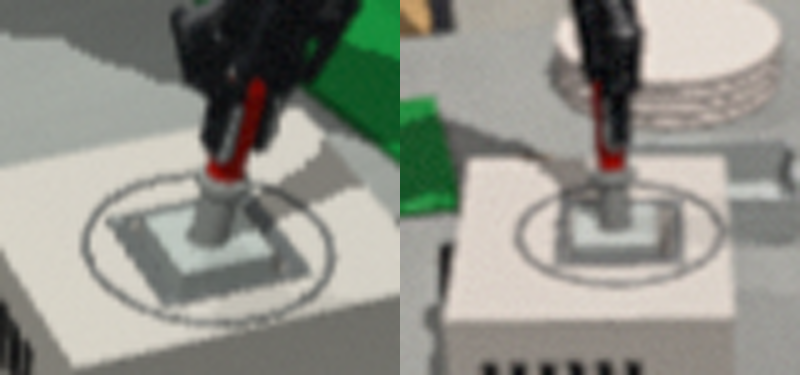

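Request:
servo_tool --motion '[[[-0.015,0,0,0,0,0],[-0.015,0,0,0,0,0],[-0.015,0,0,0,0,0]]]'

```text
clock: 10.1
position: [0.5771, 0.2319, 0.3561]
ee_rot: [0.724, -0.683, 0.068, 0.064]
ft_force: [-1.2, -3.2, -1.4]
grip_width: 0.261
```

```bash
python3 - <<'E'
from h import *
foot()
E
```

```text
t 10.1 foot [0.5758 0.1883 0.1206] lean 10.71 yaw -86.6 F [-1.2 -3.2 -1.4] M [-0.41  0.36 -0.07] j [-0.05  0.44 -0.59  1.48  0.41  1.4  -2.22] vmax 0.014
```

The wall is felt at about 3 N against the push. Straightening about the foot in small steps.

Request:
servo_tool --motion '[[[0.08,0,0,0,-0.2,0],[0.08,0,0,0,-0.2,0],[0.08,0,0,0,-0.2,0]]]'

```text
clock: 10.4
position: [0.5777, 0.2193, 0.3577]
ee_rot: [0.726, -0.684, 0.048, 0.045]
ft_force: [-0.9, -1.8, -3.0]
grip_width: 0.268
```

```bash
python3 - <<'E'
from h import *
foot()
E
```

```text
t 10.4 foot [0.5756 0.1885 0.1202] lean 7.57 yaw -86.6 F [-0.9 -1.8 -3. ] M [-0.22  0.29 -0.04] j [-0.01  0.43 -0.61  1.5   0.36  1.37 -2.18] vmax 0.168
```

Request:
servo_tool --motion '[[[0.08,0,0,0,-0.2,0],[0.08,0,0,0,-0.2,0],[0.08,0,0,0,-0.2,0],[0.08,0,0,0,-0.2,0]]]'

```text
clock: 10.8
position: [0.5788, 0.2014, 0.3596]
ee_rot: [0.727, -0.686, 0.02, 0.019]
ft_force: [-1.6, -1.8, -3.1]
grip_width: 0.267
```

```bash
python3 - <<'E'
from h import *
foot()
E
```

```text
t 10.8 foot [0.5756 0.1889 0.1204] lean 3.18 yaw -86.7 F [-1.6 -1.8 -3.1] M [-0.33  0.32 -0.02] j [ 0.06  0.41 -0.62  1.52  0.29  1.32 -2.12] vmax 0.175
```

Request:
servo_tool --motion '[[[0.08,0,0,0,-0.2,0],[0.08,0,0,0,-0.2,0],[0.04,0,0,0,-0.1,0],[0,0,0,0,0,0]]]'

```text
clock: 11.2
position: [0.5796, 0.1897, 0.3601]
ee_rot: [0.727, -0.687, 0.003, 0.002]
ft_force: [-1.4, -0.4, -2.3]
grip_width: 0.262
```

```bash
python3 - <<'E'
from h import *
F=foot(); planfoot([F[0],F[1],.112],-86.7,0,n=4)
S=snap('scene','s9.png');D=snap('side','d9.png')
a=S['color'][120:215,270:370,::-1];bb=D['color'][105:200,215:315,::-1]
cv2.imwrite('pics/sd9.png',np.hstack([cv2.resize(i,None,fx=4,fy=4,interpolation=cv2.INTER_CUBIC) for i in (a,bb)]))
E
```

```text
t 11.2 foot [0.5758 0.1888 0.1206] lean 0.39 yaw -86.7 F [-1.4 -0.4 -2.3] M [-0.23  0.29 -0.02] j [ 0.1   0.4  -0.63  1.54  0.24  1.29 -2.08] vmax 0.006
N 4
[0.008, -0.0, 0.043, -0.0, -0.019, -0.002]
[0.008, -0.0, 0.043, -0.0, -0.019, -0.002]
[0.008, -0.0, 0.043, -0.0, -0.019, -0.002]
[0.008, -0.0, 0.043, -0.0, -0.019, -0.002]
```

View pics/sd9.png

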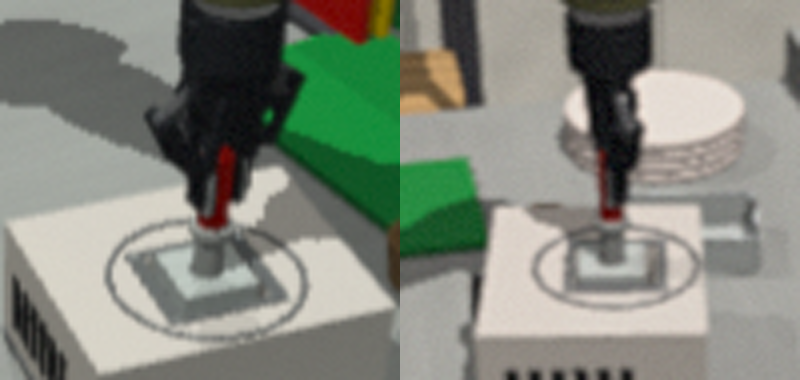

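Request:
servo_tool --motion '[[[0.005,0,0.03,0,-0.02,0],[0.005,0,0.03,0,-0.02,0],[0.005,0,0.03,0,-0.02,0],[0,0,0.03,0,0,0]]]'

```text
clock: 11.7
position: [0.5795, 0.1894, 0.3542]
ee_rot: [0.727, -0.686, 0.001, 0.001]
ft_force: [-1.4, -2.4, -0.5]
grip_width: 0.267
```

```bash
python3 - <<'E'
from h import *
foot()
E
```

```text
t 11.7 foot [0.5757 0.1893 0.1147] lean 0.21 yaw -86.7 F [-1.4 -2.4 -0.5] M [-0.65  0.49 -0.03] j [ 0.1   0.4  -0.63  1.54  0.25  1.28 -2.07] vmax 0.029
```

Request:
servo_tool --motion '[[[0.01,0.005,0.02,0,0,0],[0.005,0.005,0.03,0,0,0],[0,0,0.03,0,0,0],[0,0,0.03,0,0,0]]]'

```text
clock: 12.1
position: [0.579, 0.1891, 0.3482]
ee_rot: [0.728, -0.686, 0.001, 0.001]
ft_force: [-0.9, -1.2, -1.6]
grip_width: 0.261
```

```bash
python3 - <<'E'
from h import *
foot()
E
```

```text
t 12.1 foot [0.5754 0.1892 0.1087] lean 0.17 yaw -86.6 F [-0.9 -1.2 -1.6] M [-0.51  0.35  0.02] j [ 0.1   0.4  -0.63  1.55  0.25  1.27 -2.08] vmax 0.03
```

Sliding freely. Remaining: foot 0.1087 → 0.086.

Request:
servo_tool --motion '[[[0.005,0.003,0.03,0,0,0],[0.005,0.003,0.03,0,0,0],[0,0,0.03,0,0,0],[0,0,0.03,0,0,0],[0,0,0.03,0,0,0]]]'

```text
clock: 12.6
position: [0.5788, 0.1888, 0.34]
ee_rot: [0.728, -0.686, 0.001, 0.0]
ft_force: [-0.6, -1.1, -1.7]
grip_width: 0.269
```

```bash
python3 - <<'E'
from h import *
foot()
E
```

```text
t 12.6 foot [0.5752 0.1891 0.1005] lean 0.14 yaw -86.6 F [-0.6 -1.1 -1.7] M [-0.36  0.24 -0.04] j [ 0.1   0.41 -0.63  1.56  0.25  1.25 -2.08] vmax 0.03
```

Request:
servo_tool --motion '[[[0.003,0.002,0.03,0,0,0],[0.003,0.002,0.03,0,0,0],[0,0,0.03,0,0,0],[0,0,0.03,0,0,0],[0,0,0.03,0,0,0]]]'

```text
clock: 13.1
position: [0.5786, 0.1886, 0.3319]
ee_rot: [0.728, -0.686, 0.001, -0.0]
ft_force: [-0.7, -0.7, -2.2]
grip_width: 0.269
```

```bash
python3 - <<'E'
from h import *
foot()
E
```

```text
t 13.1 foot [0.5751 0.189  0.0924] lean 0.14 yaw -86.6 F [-0.7 -0.7 -2.2] M [-0.25  0.16  0.06] j [ 0.1   0.41 -0.63  1.57  0.26  1.23 -2.08] vmax 0.03
```

Request:
servo_tool --motion '[[[0,0,0.025,0,0,0],[0,0,0.02,0,0,0],[0,0,0.02,0,0,0],[0,0,0.02,0,0,0]]]'

```text
clock: 13.5
position: [0.5786, 0.1886, 0.3272]
ee_rot: [0.728, -0.686, 0.001, -0.0]
ft_force: [-0.3, -0.8, -2.5]
grip_width: 0.262
```

```bash
python3 - <<'E'
from h import *
foot()
E
```

```text
t 13.5 foot [0.5751 0.189  0.0876] lean 0.13 yaw -86.6 F [-0.3 -0.8 -2.5] M [-0.3   0.23  0.02] j [ 0.1   0.42 -0.62  1.58  0.26  1.23 -2.08] vmax 0.02
```

Request:
servo_tool --motion '[[[0,0,0.01,0,0,0],[0,0,0.01,0,0,0],[0,0,0.01,0,0,0]]]'

```text
clock: 13.8
position: [0.5786, 0.1886, 0.3255]
ee_rot: [0.728, -0.686, 0.001, -0.0]
ft_force: [0.1, -0.9, -1.4]
grip_width: 0.264
```

```bash
python3 - <<'E'
from h import *
foot()
E
```

```text
t 13.8 foot [0.5751 0.189  0.086 ] lean 0.13 yaw -86.6 F [ 0.1 -0.9 -1.4] M [-0.21  0.19  0.04] j [ 0.1   0.42 -0.62  1.58  0.26  1.22 -2.08] vmax 0.01
```

Request:
servo_tool --motion '[[[0,0,0.01,0,0,0],[0,0,0.01,0,0,0],[0,0,0.01,0,0,0]]]'

```text
clock: 14.1
position: [0.5788, 0.1887, 0.3253]
ee_rot: [0.728, -0.686, 0.002, -0.0]
ft_force: [-2.8, -1.4, 3.8]
grip_width: 0.269
```

```bash
python3 - <<'E'
from h import *
foot()
W=snap('wrist','w10.png');x0,y0,s=210,120,4
cv2.imwrite('pics/cw10.png',cv2.resize(W['color'][y0:y0+150,x0:x0+150,::-1],None,fx=s,fy=s,interpolation=cv2.INTER_CUBIC))
E
```

```text
t 14.1 foot [0.5756 0.1891 0.0858] lean 0.2 yaw -86.6 F [-2.8 -1.4  3.8] M [-0.59  0.78  0.01] j [ 0.1   0.42 -0.62  1.58  0.26  1.22 -2.08] vmax 0.004
```

View pics/cw10.png

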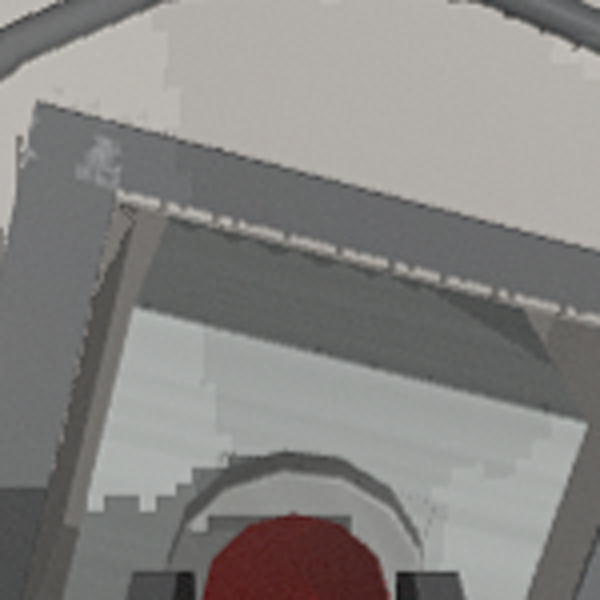

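The collar is down: the foot reads z 0.0858, there is about 6 N of upward contact, and no spigot shows in the view. Releasing.

Request:
servo_tool --motion '[[[0,0,0,0,0,0],[0,0,0,0,0,0],[0,0,0,0,0,0],[0,0,0,0,0,0],[0,0,0,0,0,0],[0,0,0,0,0,0]]]' --jaw 0

```text
clock: 14.75
position: [0.5791, 0.1896, 0.3252]
ee_rot: [0.728, -0.686, 0.002, -0.002]
ft_force: [-0.0, 0.1, -0.3]
grip_width: 1.002
```

```bash
python3 - <<'E'
from h import *
foot();print(status.get_obs()['grip_width'])
snap('wrist','w11.png')
E
```

```text
t 14.75 foot [0.5764 0.1905 0.0857] lean 0.28 yaw -86.6 F [-0.   0.1 -0.3] M [ 0.01 -0.02 -0.01] j [ 0.1   0.42 -0.62  1.58  0.26  1.22 -2.08] vmax 0.003
1.0018975030362203
```

View pics/w11.png

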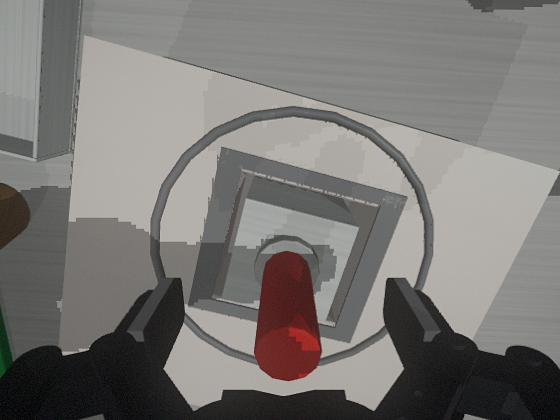

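The gripper is open and the shaft stands free at (288,320), collar on the hub. Retreating straight up.

Request:
servo_tool --motion '[[[0,0,-0.3,0,0,0],[0,0,-0.6,0,0,0],[0,0,-0.6,0,0,0],[0,0,-0.6,0,0,0],[0,0,-0.6,0,0,0],[0,0,-0.3,0,0,0],[0,0,0,0,0,0],[0,0,0,0,0,0],[0,0,0,0,0,0],[0,0,0,0,0,0]]]'

```text
clock: 15.8
position: [0.5768, 0.1896, 0.4867]
ee_rot: [0.728, -0.685, 0.002, -0.003]
ft_force: [-0.0, 0.4, -0.6]
grip_width: 1.002
```

```bash
python3 - <<'E'
from h import *
foot()
for n in ['wrist','side','scene']: snap(n,n+'12.png')
S=load('scene12');D=load('side12');W=load('wrist12')
a=S['color'][120:215,270:370,::-1];bb=D['color'][105:200,215:315,::-1]
cv2.imwrite('pics/sd12.png',np.hstack([cv2.resize(i,None,fx=4,fy=4,interpolation=cv2.INTER_CUBIC) for i in (a,bb)]))
for n,c in (('S',S),('D',D),('W',W)):
    for xy in ([.5755,.1888],): print(n,'pred handle top/collar top/collar base',proj(c,[[*xy,.196],[*xy,.134],[*xy,.126]]).round(1).tolist())
E
```

```text
t 15.8 foot [0.5743 0.1908 0.2472] lean 0.38 yaw -86.5 F [-0.   0.4 -0.6] M [0.   0.02 0.  ] j [ 0.1   0.33 -0.65  1.35  0.2   1.52 -2.04] vmax 0.01
S pred handle top/collar top/collar base [[323.2, 167.3], [321.8, 184.2], [321.7, 186.4]]
D pred handle top/collar top/collar base [[267.1, 152.3], [267.5, 167.5], [267.6, 169.4]]
W pred handle top/collar top/collar base [[285.4, 208.1], [285.1, 188.2], [285.1, 186.1]]
```

View pics/sd12.png

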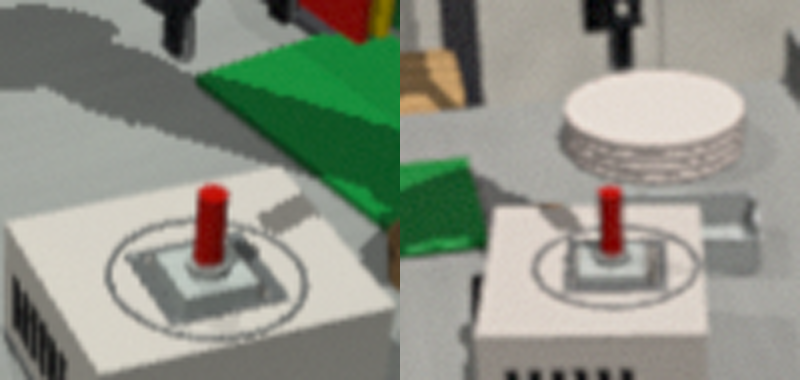

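View pics/side12.png

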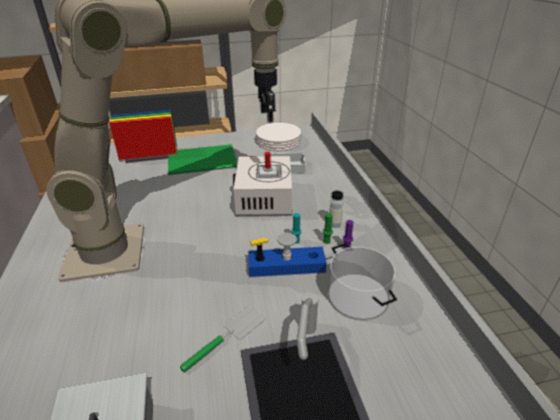

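View pics/wrist12.png

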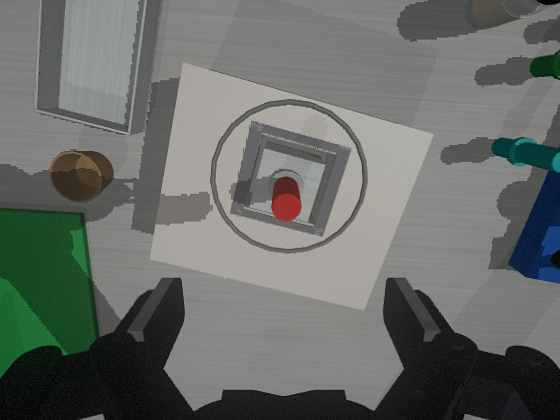

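The seated shaft's handle top is at scene (323,167), side (267.7,152) and wrist (286,206). A fully home, upright shaft should show at (323.2,167.3), (267.1,152.3) and (285.4,208). The other things have not moved. Handing in.

```bash
python3 -c "
from h import *
print(order.hand_in())"
```

```text
the job is handed in; nothing more can be done
None
```

I took the red-handled shaft out of the caddy, put it fully home in the drive hub and let go. I handed the job in at about 16 s of the 64 s allowed.

- **Insertion:** I leaned the shaft about 10.6° and lowered the edge of its foot into the bore, about 5 mm below the hub's top at the foot's centre. I felt the wall at about 3 N, straightened the shaft, and slid it down until the collar touched at about 6 N. The wrist force read only a few newtons throughout, far below the 40 N limit.
- **Last checks:**
  - **Height:** the foot was about 40 mm below the hub's top before release.
  - **Upright:** after retreating, the handle top was within about 1 pixel of where an upright, fully home shaft should appear in the scene and side views. In the wrist view it was within 2–3 pixels.
  - **Clear of the robot:** the gripper is open and well above the shaft, with wrist force near zero.
  - **Other things:** by eye in the last pictures, none of them had moved.
- **One disagreement:** the first wrist picture over the hub was taken while the arm was still settling, and it showed the shaft about 6 mm off. I took the picture again once the arm was nearly still. The shaft then looked 1–4 mm off the tool's axis, and I used that offset for the insertion.

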